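# Make up the staining kit and the sampling kit

### The job

Make up two kits from the stock on the bench. The staining kit, in the wide tray, gets the brown dropper bottle standing in the round pocket and the bench timer lying flat, display up, in the square pocket; the sampling kit, in the long tray, gets the smallest bottle standing in the round pocket and the screw-cap conical tube lying in the long pocket. Set each thing down rather than dropping it, so that it rests on the pocket's floor, and leave the larger red-capped wash bottle standing where it is.

Things in the scene. Friction and masses are not known exactly. Their poses are not given: they have to be found in the camera images.
- tray_wide: wide shallow grey plastic kit tray, fixed to the bench, 110 (its x) x 194 (its y) x 9 mm high; origin at the centre of its underside, z up. Two pockets 5 mm deep (floor at z = 4 mm): a square one 90 x 94 mm centred at (0, -40 mm) for the timer and a round one of 70 mm diameter centred at (0, +52 mm) for the dropper bottle. Thumb tab, 12 mm, at the middle of the -x edge. Yaw within 0.25 rad
- tray_long: long narrow shallow grey plastic kit tray, fixed to the bench, 84 (its x) x 234 (its y) x 9 mm high; origin at the centre of its underside, z up. Two pockets 5 mm deep (floor at z = 4 mm): a long one 50 (x) x 140 (y) mm centred at (0, -37 mm) for the tube, lying along y either way round, and a round one of 64 mm diameter centred at (0, +75 mm) for the small bottle. Thumb tab, 12 mm, at the middle of the -x edge. Yaw within 0.25 rad
- dropper_bottle: brown glass dropper bottle with a black cap, standing; 42 mm diameter up to 60 mm, 89 mm high in all, cap 26 mm diameter above 70 mm, about 75 g; origin at the centre of its underside, z up along its axis
- bench_timer: white bench timer lying flat with its display up; 62 (x) x 66 (y) mm, case 18 mm high, keys to 20 mm, about 60 g; origin at the centre of its underside, z up; its yaw at the start is within 0.3 rad of the bench's axes
- small_bottle: the smallest bottle: white screw-cap bottle with a blue cap, standing; 36 mm diameter up to about 55 mm, 75 mm high in all, cap 19 mm diameter above 63 mm, about 70 g; origin at the centre of its underside, z up along its axis
- conical_tube: white conical-bottomed tube with a green screw cap, lying on the bench; 113 mm long along its y, 22 mm wide (x), 21 to 23 mm high; it does not roll; about 25 g; origin at the centre of its underside, z up
- wash_bottle: white screw-cap wash bottle with a red cap, larger than the small bottle: 50 mm diameter, 105 mm high, standing among the stock; belongs to neither kit and stays where it is; origin at the centre of its underside, z up
Things that resemble listed ones, but are neither listed nor needed, are in the scene too. What is shaped like the small_bottle but yellow is not meant.

How it is judged:
By the outcome, as a careful person would: the job done as asked, in the order asked, and still so for the second after the job is handed in, with the robot touching nothing.
It also fails if it takes over 90 s, if anything falls off the work surface, if the arm or the gripper's body presses on something with over 40 N, if the wrist force passes 120 N, or if a joint passes its speed limit or range.

### The arm

A 6-joint arm with a two-finger parallel gripper is mounted at the origin on a cart in front of the work surface, level with it; the furniture and walls round the work are solid. World frame = base frame: x ahead of the robot, y to its left, z up, the work surface at z = 0. Lengths are in mm, angles in rad, forces in N, time in s.
With the tool pointing down it reaches from about 275 to 750 mm from the base axis. Payload 10.2 kg.
Tool frame: the origin (TCP) lies between the finger pads; the fingertips stand 17 mm ahead of it and the grasp point (between the pads) lies 2 mm behind it; z points along the fingers, y is the line along which they close (so a half turn about z gives the same grasp; the last joint's range is limited). The gripper opens to 85 mm and grips with 20 to 120 N. Pads are 22 mm wide; open, the fingers measure 114 mm over their backs; the gripper's body (76 mm by 85 mm) begins 54 mm behind the grasp point. The pads swing forward as they close: fully open they stand 13 mm farther back than shut.
Start: joints at [1.057, 0.313, 1.498, -0, 1.331, -0.223], TCP at [150.54, 502.96, 248.294] pointing down, gripper open.
Joint ranges: [-2.94, 2.94], [-0.97, 2.17], [0.19, 2.56], [-1.23, 4.37], [0.02, 3.11], [-2.88, 2.88]. Speed limits (rad/s): [2.39, 2.39, 3.01, 3.14, 3.14, 3.14].

### API

Orientations are given as a unit quaternion [w, x, y, z].
In Python, from rig import * gives the robot as it stands.
- The arm moves only by the tool step_arm, never from a script. Its argument "commands" is text: rows parted by semicolons, each of 7 numbers parted by spaces: the opening, from 0 (shut) to 1 (fully open), then the shift along the tool's x, y, z in cm, then the turn, a rotation vector about the tool's x, y, z in rad. In form: hand x y z rx ry rz; .... A call has 1 to 20 rows; each row is the pose to reach, as a shift and turn from the pose commanded when the call began, along the tool's axes at that moment; what a row does not reach only later rows make up. A row lasts 1/12 s, in which the tool goes at most 41.7 mm and 7.16 degrees, less where a joint would pass 70% of its speed; a pose out of reach is approached as far as the arm can. A call with a gripper value outside its range is refused whole. The fingers move at their own pace and stop on an object; "newtons" is the grip in N (left out, the last holds). Time passes only in rows, so rows that repeat a pose let the fingers close. It gives the time, the measured TCP pose, the force, the opening and the grip force at its end, in the units of the state.
- sense(): the state, without advancing time (a new reading comes with each control period).
- capture(name): name is "scene" or "top" or "wrist"; returns the picture (480x640x3 uint8, red, green, blue); there is no depth.
- camera_model(name): a dict with "mtx" (3x3 intrinsics, pixels), "k1" (the pictures are not rectified: a ray, as slopes to the right and down, at radius r is drawn at 1 + k1 r^2 times it, then the intrinsics apply), "eye" and "rotation" of the camera in the world. Camera axes: x right, y down, z forward; pixel columns grow to the right and rows downward; lengths in mm; the calibration is good to about 2 mm. A picture is of the moment at which its call begins: read the wrist's pose just before it. camera_model takes no time and is no camera call; for the wrist camera it gives the pose at the moment of the call.
- finish_job(): hands the job in; it is judged then, once.
Trained networks look in the newest picture that a camera, given by its name, has taken for a name from the list of things; names that differ only in an ending like _2 or _b are one class to them, and where a whole thing is asked for, a point or a joint stands for the part that bears it (a point fixed in the world has none). Each returns a list of dicts, best first, with "score" (0 to 1); they miss things now and then, are a little off and sometimes report something else, mostly with a low value. They report only what shows in the picture. A call takes as long as a camera call. They do not tell look-alikes from the thing itself.
- search_frame(camera, label): "rect" ([centre column, centre row, width, height] in pixels, round what is visible of it).
- trace(camera, label): "mask" (480x640 bool, what is visible of it) and "rect" ([centre column, centre row, width, height] in pixels, round what is visible of it).
- spot_point(camera, label): "xy" ([column, row] in pixels: a listed point, or the origin of a listed thing).
The state is a dict: "time_s": time; "joints": joint angles; "dq": joint speeds; "tau": joint torques, N m; "eef_pos": TCP position; "ee_rot": TCP orientation; "force": force on the tool from outside, world axes, zero at the start; "wrist_torque": the same for the moment, N m; "grip_width": opening from 0.0 (shut) to 1.0 (fully open); "grip_force": force on a finger pad.
Only numpy, scipy, OpenCV 4.12 (cv2) and the standard library are available. Lean on these libraries where they do the work, as an engineer would, in place of code of your own. Each camera call takes 0.05 s, during which the arm holds its last target. There are 200 camera calls.

## Working session

There is one attempt and no reset: what is moved stays moved. The work goes in short steps, Python scripts to look and compute and a tool call to move; the robot and the scene stay as the last step left them, time stands still between calls to the robot, and variables do not carry over. Pictures are saved under pics/ and viewed, at most 16 in all, crops included, and the job is handed in when it is done.

Besides the shell and the picture viewer there is one more tool, called after "Request:" as name(argument=value, ...) on one line, values as JSON. step_arm: Moves the arm, as the interface text tells. Its arguments: {"type":"object","properties":{"commands":{"type":"string"},"newtons":{"type":"number"}},"required":["commands"]}

```bash
mkdir -p pics; ls; cat > h.py <<'E'
from rig import *
import numpy as np, cv2
from scipy.spatial.transform import Rotation as R
def ray(cam,uv,m=None):
    m=m or camera_model(cam); K=np.array(m["mtx"]); 
    p=cv2.undistortPoints(np.array([[uv]],float),K,np.array([m["k1"],0,0,0,0.]))[0,0]
    return np.array(m["eye"]),np.array(m["rotation"])@np.array([p[0],p[1],1.])
def at(cam,uv,z,m=None):
    e,d=ray(cam,uv,m); return (e+d*(z-e[2])/d[2])
def save(cam,fn):
    im=capture(cam); cv2.imwrite("pics/"+fn,im[...,::-1]); return im
E
python3 - <<'E'
from h import *
print(sense())
for c in("top","scene"):
    m=camera_model(c);print(c,m)
    save(c,c+"0.png")
    for l in["tray_wide","tray_long","dropper_bottle","bench_timer","small_bottle","conical_tube","wash_bottle"]:
        print(l,[(np.round(d["xy"]).tolist(),round(d["score"],2),at(c,d["xy"],0).round().tolist()) for d in spot_point(c,l)])
E
```

```text
pics
{'time_s': 0.0, 'joints': array([ 1.05663251e+00,  3.13452047e-01,  1.49844629e+00,  9.76452582e-06,
        1.33099890e+00, -2.23418985e-01]), 'dq': array([-1.17045334e-03, -1.21582268e-03, -1.74542444e-03,  1.19419396e-03,
        2.45374131e-04,  2.83821573e-05]), 'tau': array([-8.97410100e-04, -4.12267578e+01, -2.59746838e+01, -1.98045395e-04,
        4.12456910e-03,  3.64019940e-06]), 'eef_pos': array([150.3985372 , 502.74789017, 247.73055074]), 'ee_rot': array([-2.39565994e-04,  1.44862048e-01,  9.89451647e-01, -6.06723230e-04]), 'force': array([-0.7307074 ,  0.11668842, -0.00808586]), 'wrist_torque': array([-0.03506637,  0.05776802, -0.04556807]), 'grip_force': 0.0, 'grip_width': 0.9975633431576785}
top {'mtx': array([[443.23388427,   0.        , 315.06987983],
       [  0.        , 443.23388427, 243.65568798],
       [  0.        ,   0.        ,   1.        ]]), 'k1': -0.055411982631257864, 'eye': array([392.6071479 , 134.89531845, 875.4468036 ]), 'rotation': array([ 0.07115563, -0.6706088 ,  0.73454713, -0.07524119])}Traceback (most recent call last):
  File "<stdin>", line 7, in <module>
  File "h.py", line 9, in at
    e,d=ray(cam,uv,m); return (e+d*(z-e[2])/d[2])
        ~~~^^^^^^^^^^
  File "h.py", line 7, in ray
    return np.array(m["eye"]),np.array(m["rotation"])@np.array([p[0],p[1],1.])
                              ~~~~~~~~~~~~~~~~~~~~~~~^~~~~~~~~~~~~~~~~~~~~~~~~
ValueError: matmul: Input operand 1 has a mismatch in its core dimension 0, with gufunc signature (n?,k),(k,m?)->(n?,m?) (size 3 is different from 4)
```

```bash
sed -i 's/return np.array(m\["eye"\]),.*/return np.array(m["eye"]),R.from_quat(np.roll(m["rotation"],-1)).apply([p[0],p[1],1.])/' h.py
python3 - <<'E'
from h import *
for c in("top","scene"):
    m=camera_model(c);print(c,m["eye"])
    save(c,c+"0.png")
    for l in["tray_wide","tray_long","dropper_bottle","bench_timer","small_bottle","conical_tube","wash_bottle"]:
        print(l,[(np.round(d["xy"]).tolist(),round(d["score"],2),at(c,d["xy"],0).round().tolist()) for d in spot_point(c,l)])
E
```

```text
top [392.6071479  134.89531845 875.4468036 ]
tray_wide [([433.0, 296.0], 0.85, [451.0, -102.0, 0.0])]
tray_long [([275.0, 314.0], 0.8, [444.0, 213.0, 0.0])]
dropper_bottle [([214.0, 237.0], 0.74, [609.0, 326.0, 0.0])]
bench_timer [([413.0, 228.0], 0.88, [592.0, -81.0, 0.0])]
small_bottle [([266.0, 205.0], 0.75, [666.0, 214.0, 0.0]), ([253.0, 252.0], 0.67, [570.0, 247.0, 0.0])]
conical_tube [([310.0, 236.0], 0.65, [594.0, 130.0, 0.0])]
wash_bottle [([363.0, 191.0], 0.64, [679.0, 13.0, 0.0]), ([265.0, 203.0], 0.58, [672.0, 217.0, 0.0])]
scene [ 293.9220197 -409.8137444  669.3926631]
tray_wide [([310.0, 373.0], 0.78, [447.0, -93.0, 0.0])]
tray_long [([236.0, 242.0], 0.62, [438.0, 206.0, 0.0])]
dropper_bottle [([290.0, 178.0], 0.79, [603.0, 330.0, 0.0]), ([398.0, 275.0], 0.38, [666.0, 12.0, 0.0])]
bench_timer [([387.0, 329.0], 0.84, [592.0, -76.0, 0.0])]
small_bottle [([290.0, 208.0], 0.79, [565.0, 246.0, 0.0]), ([340.0, 204.0], 0.57, [659.0, 214.0, 0.0])]
conical_tube [([328.0, 245.0], 0.86, [590.0, 127.0, 0.0])]
wash_bottle [([402.0, 273.0], 0.62, [677.0, 13.0, 0.0])]
```

View pics/top0.png

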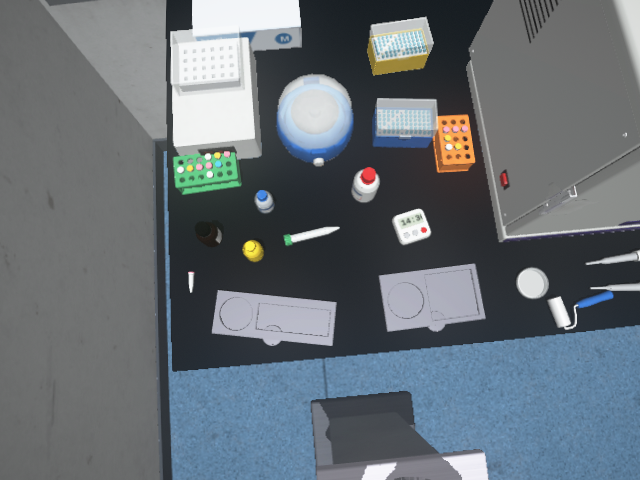

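View pics/scene0.png

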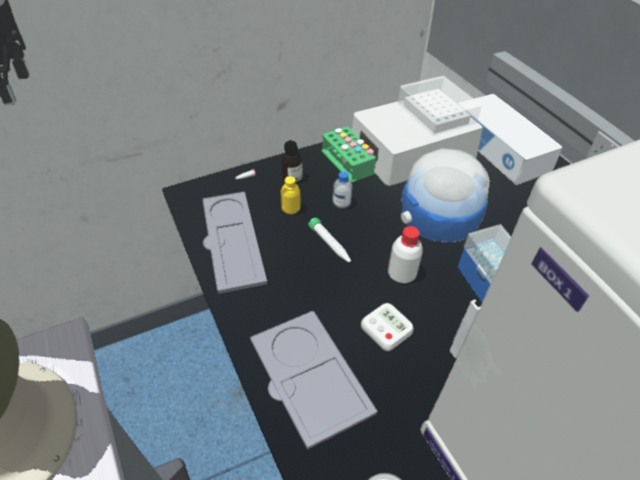

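The top view shows the trays at (275,318) and (432,297). The stock is the dropper (207,233), yellow decoy (253,251), small blue-capped bottle (264,201), tube (312,236), wash bottle (365,184) and timer (412,227). The scene view agrees. Next I'll refine the poses with masks.

```bash
cat >> h.py <<'E'
def rect(cam,l,z,i=0,m=None):
    t=trace(cam,l)
    if not t: return None
    mk=t[i]["mask"].astype(np.uint8)
    c=max(cv2.findContours(mk,0,2)[0],key=cv2.contourArea)[:,0]
    w=np.array([at(cam,p,z,m)[:2] for p in c],np.float32)
    (c0,s,a)=cv2.minAreaRect(w); return np.round(c0,1),np.round(s,1),round(a,1),round(t[i]["score"],2),w
def move(p,closing_yaw):
    "tool-frame shift (cm) and rz to TCP p with closing axis at yaw (mod pi)"
    s=sense(); r=R.from_quat(np.roll(s["ee_rot"],-1)); Y=r.apply([0,1,0])
    cur=np.arctan2(Y[1],Y[0]); d=(closing_yaw-cur+np.pi/2)%np.pi-np.pi/2
    q=R.from_rotvec([0,0,d])*r
    # target: exactly vertical with that yaw
    y=np.array([np.cos(cur+d),np.sin(cur+d),0]);z=np.array([0,0,-1.]);x=np.cross(y,z)
    T=R.from_matrix(np.stack([x,y,z],1))
    sh=r.inv().apply(np.array(p)-s["eef_pos"])/10
    rv=(r.inv()*T).as_rotvec()
    print("t",s["time_s"],"shift",sh.round(2),"turn",rv.round(3),"j6",s["joints"][5].round(2))
E
python3 - <<'E'
from h import *
for c in("top","scene"):
    capture(c)
    for l,z in[("tray_wide",9),("tray_long",9),("bench_timer",18),("conical_tube",11),("dropper_bottle",89),("small_bottle",75)]:
        r=rect(c,l,z); print(c,l,r and r[:4])
E
```

```text
top tray_wide (array([442.8, -95.3]), array([121.7, 195.7]), 1.6, 0.86)
top tray_long (array([431.8, 214.6]), array([234.6,  96.2]), 79.5, 0.59)
top bench_timer (array([590.8, -71.9]), array([60.9, 68.1]), 13.3, 0.71)
top conical_tube (array([594.3, 126.9]), array([ 18.9, 106.5]), 8.7, 0.83)
top dropper_bottle (array([595.7, 315.5]), array([58.6, 38.3]), 48.6, 0.61)
top small_bottle (array([558. , 237.8]), array([42. , 31.9]), 32.1, 0.85)
scene tray_wide (array([440.6, -98.4]), array([124.6, 198.8]), 1.5, 0.72)
scene tray_long (array([429.5, 211.9]), array([245.3,  95. ]), 79.0, 0.56)
scene bench_timer (array([586.9, -80. ]), array([68.4, 67.5]), 12.5, 0.85)
scene conical_tube (array([593.6, 129.5]), array([ 24.5, 122.4]), 9.3, 0.72)
scene dropper_bottle (array([586.5, 279.9]), array([126.,  37.]), 66.9, 0.89)
scene small_bottle (array([642.8, 179.8]), array([100.7,  33.7]), 58.1, 0.85)
```

```bash
python3 - <<'E'
from h import *
m=camera_model("wrist");s=sense();print((np.array(m["eye"])-s["eef_pos"]), R.from_quat(np.roll(m["rotation"],-1)).apply([0,0,1]), R.from_quat(np.roll(s["ee_rot"],-1)).inv().apply(np.array(m["eye"])-s["eef_pos"]))
print(at("top",(205,192),50),at("top",(205,192),0))
move([570,300,230],2.2)
E
```

```text
[-80.36746526  24.42264879 125.09011128] [ 0.31299409 -0.09296365 -0.9451944 ] [  83.98996966    0.35377548 -125.09392881]
[688.70874726 327.77599655  50.        ] [706.64458504 339.45940711   0.        ]
t 1.6 shift [-46.    -7.42   1.83] turn [-0.    0.   -0.92] j6 -0.22
```

Request:
step_arm(commands="1 -46 -7.4 1.8 0 0 -0.92;1 -46 -7.4 1.8 0 0 -0.92;1 -46 -7.4 1.8 0 0 -0.92;1 -46 -7.4 1.8 0 0 -0.92;1 -46 -7.4 1.8 0 0 -0.92;1 -46 -7.4 1.8 0 0 -0.92;1 -46 -7.4 1.8 0 0 -0.92;1 -46 -7.4 1.8 0 0 -0.92;1 -46 -7.4 1.8 0 0 -0.92;1 -46 -7.4 1.8 0 0 -0.92;1 -46 -7.4 1.8 0 0 -0.92;1 -46 -7.4 1.8 0 0 -0.92;1 -46 -7.4 1.8 0 0 -0.92;1 -46 -7.4 1.8 0 0 -0.92;1 -46 -7.4 1.8 0 0 -0.92;1 -46 -7.4 1.8 0 0 -0.92;1 -46 -7.4 1.8 0 0 -0.92")

```text
time_s: 3.02
eef_pos: [569.1, 301.0, 230.8]
ee_rot: [0.0, -0.31, 0.951, 0.0]
force: [0.5, -0.7, 0.4]
grip_width: 1.003
grip_force: 0.0
```

```bash
python3 - <<'E'
from h import *
s=sense();print(s["eef_pos"],s["force"])
m=camera_model("wrist"); im=save("wrist","w1.png")
for l in["dropper_bottle","small_bottle"]:
    print(l,[(np.round(d["xy"]).tolist(),round(d["score"],2),at("wrist",d["xy"],0,m).round(1).tolist()) for d in spot_point("wrist",l)])
    print([np.round(d["rect"]).tolist() for d in search_frame("wrist",l)])
move([606,327,100],2.2)
E
```

```text
[569.14517968 301.0362955  230.79710334] [ 0.45409513 -0.74392253  0.40818551]
dropper_bottle [([318.0, 251.0], 0.82, [607.5, 328.7, 0.0])]
[[319.0, 270.0, 51.0, 79.0]]
small_bottle [([263.0, 159.0], 0.95, [569.8, 244.7, 0.0]), ([176.0, 232.0], 0.92, [666.7, 218.7, 0.0])]
[[163.0, 243.0, 59.0, 61.0]]
t 3.2667 shift [-4.490e+00  1.000e-02  1.305e+01] turn [-0.     0.     0.001] j6 -1.9
```

View pics/w1.png

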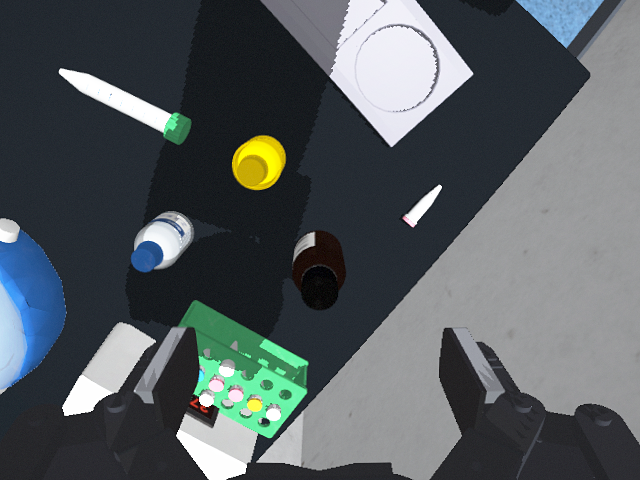

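The wrist view shows the dropper's base at (318,251), the green rack edge from about (185,320) to (300,385), the yellow decoy (258,160) and the blue-capped bottle (176,232). I'll check rack clearance before descending.

```bash
python3 - <<'E'
from h import *
for p in[(197,302),(307,360),(305,380)]: print([at("wrist",p,z).round().tolist() for z in(0,50)])
for y in (2.2,1.6,2.6): print(y,[(np.array([607,328])+k*57*np.array([np.cos(y),np.sin(y)])).round() for k in(1,-1)])
E
```

```text
[[715.0, 267.0, 0.0], [685.0, 265.0, 50.0]]
[[705.0, 386.0, -0.0], [677.0, 367.0, 50.0]]
[[726.0, 398.0, 0.0], [694.0, 377.0, 50.0]]
2.2 [array([573., 374.]), array([641., 282.])]
1.6 [array([605., 385.]), array([609., 271.])]
2.6 [array([558., 357.]), array([656., 299.])]
```

Request:
step_arm(commands="1 -4.65 -0.05 2 0 0 0;1 -4.65 -0.05 5 0 0 0;1 -4.65 -0.05 9 0 0 0;1 -4.65 -0.05 13 0 0 0;1 -4.65 -0.05 16 0 0 0;1 -4.65 -0.05 18 0 0 0;1 -4.65 -0.05 19.1 0 0 0;1 -4.65 -0.05 19.1 0 0 0;0.3 -4.65 -0.05 19.1 0 0 0;0.3 -4.65 -0.05 19.1 0 0 0;0.3 -4.65 -0.05 19.1 0 0 0;0.3 -4.65 -0.05 19.1 0 0 0;0.3 -4.65 -0.05 19.1 0 0 0;0.3 -4.65 -0.05 19.1 0 0 0;0.3 -4.65 -0.05 19.1 0 0 0;0.3 -4.65 -0.05 19.1 0 0 0", newtons=30)

```text
time_s: 4.6
eef_pos: [608.6, 327.4, 41.0]
ee_rot: [0.001, -0.309, 0.951, -0.0]
force: [-0.7, 0.8, 5.8]
grip_width: 0.463
grip_force: 30.2
```

```bash
python3 - <<'E'
from h import *
c=np.array([448.8,-95.1]);th=0.028
w=R.from_rotvec([0,0,th]).apply([[0,52,0],[0,-40,0]])[:,:2]+c;print(w)
c=np.array([437,212.5]);th=-.183
w2=R.from_rotvec([0,0,th]).apply([[0,75,0],[0,-37,0]])[:,:2]+c;print(w2)
move([w[0][0],w[0][1],160],2.2)
E
```

```text
[[ 447.34419024  -43.12038267]
 [ 449.91985366 -135.08432102]]
[[450.64852208 286.24766332]
 [430.26672911 176.11781943]]
t 4.6 shift [ 34.82 -20.47 -11.97] turn [-0.001  0.003  0.   ] j6 -1.88
```

Request:
step_arm(commands="0.3 0 0 -4 0 0 0;0.3 0 0 -8 0 0 0;0.3 0 0 -12 0 0 0;0.3 3 -2 -12 0 0 0.1;0.3 34.8 -20.5 -12 0 0 0.6;0.3 34.8 -20.5 -12 0 0 0.6;0.3 34.8 -20.5 -12 0 0 0.6;0.3 34.8 -20.5 -12 0 0 0.6;0.3 34.8 -20.5 -12 0 0 0.6;0.3 34.8 -20.5 -12 0 0 0.6;0.3 34.8 -20.5 -12 0 0 0.6;0.3 34.8 -20.5 -12 0 0 0.6;0.3 34.8 -20.5 -12 0 0 0.6;0.3 34.8 -20.5 -12 0 0 0.6;0.3 34.8 -20.5 -12 0 0 0.6;0.3 34.8 -20.5 -12 0 0 0.6")

```text
time_s: 5.93
eef_pos: [447.5, -43.1, 159.6]
ee_rot: [0.0, -0.014, 1.0, -0.0]
force: [-0.3, 0.2, -1.3]
grip_width: 0.462
grip_force: 30.9
```

```bash
python3 - <<'E'
from h import *
m=camera_model("wrist"); im=save("wrist","w2.png")
for l,z in[("tray_wide",9),("bench_timer",18)]:
    r=rect("wrist",l,z,m=m); print(l,r and r[:4])
    print([(np.round(d["xy"]).tolist(),at("wrist",d["xy"],0,m).round(1)) for d in spot_point("wrist",l)])
move([447.3,-43.1,60],1.6)
E
```

```text
tray_wide (array([441.9, -96.2]), array([122.4, 194.6]), 1.8, 0.64)
[([244.0, 220.0], array([447.2, -94.2,   0. ]))]
bench_timer (array([603.5, -85.2]), array([13.8, 41.1]), 82.9, 0.69)
[([273.0, 392.0], array([590.7, -75.2,   0. ]))]
t 6.1833 shift [ 0.01 -0.05  9.92] turn [ 0.    -0.     0.002] j6 -1.96
```

View pics/w2.png

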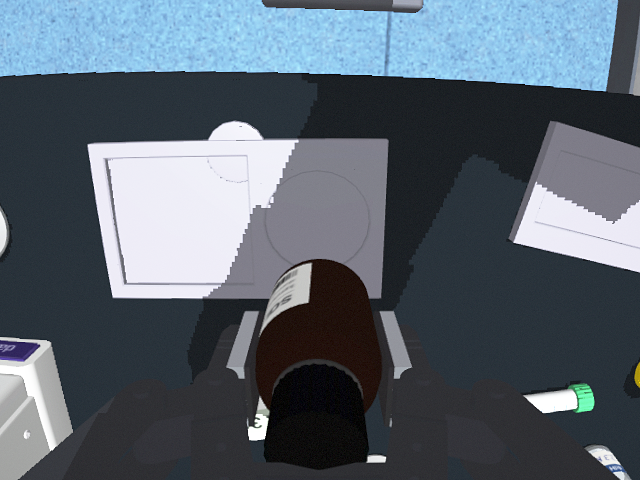

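The wrist view shows tray_wide with its round pocket centred near (318,218), as predicted, and the bottle held upright. Lowering it.

Request:
step_arm(commands="0.3 0 -0.05 4 0 0 0;0.3 0 -0.05 8 0 0 0;0.3 0 -0.05 10 0 0 0;0.3 0 -0.05 10.8 0 0 0;0.3 0 -0.05 11.2 0 0 0;0.3 0 -0.05 11.35 0 0 0;0.3 0 -0.05 11.4 0 0 0;0.3 0 -0.05 11.45 0 0 0;0.3 0 -0.05 11.45 0 0 0;0.3 0 -0.05 11.45 0 0 0")

```text
time_s: 7.02
eef_pos: [447.6, -44.0, 45.5]
ee_rot: [0.001, -0.015, 1.0, -0.0]
force: [0.3, 0.2, -1.2]
grip_width: 0.469
grip_force: 30.9
```

Request:
step_arm(commands="0.3 0 0 0.05 0 0 0;0.3 0 0 0.1 0 0 0;0.3 0 0 0.15 0 0 0;0.3 0 0 0.15 0 0 0")

```text
time_s: 7.35
eef_pos: [447.7, -44.0, 44.8]
ee_rot: [0.001, -0.015, 1.0, -0.0]
force: [-5.2, 3.8, 19.7]
grip_width: 0.469
grip_force: 32.6
```

Request:
step_arm(commands="0.3 0 0 -0.08 0 0 0;0.55 0 0 -0.08 0 0 0;0.65 0 0 -0.08 0 0 0;0.8 0 0 -0.08 0 0 0;0.9 0 0 -0.08 0 0 0;1 0 0 -0.08 0 0 0;1 0 0 -1 0 0 0;1 0 0 -4 0 0 0;1 0 0 -8 0 0 0;1 0 0 -12 0 0 0;1 0 0 -14 0 0 0;1 0 0 -14 0 0 0")

```text
time_s: 8.35
eef_pos: [448.9, -44.4, 188.2]
ee_rot: [0.004, -0.015, 1.0, -0.002]
force: [0.4, -0.3, 0.0]
grip_width: 1.0
grip_force: 0.0
```

```bash
python3 - <<'E'
from h import *
m=camera_model("wrist"); im=save("wrist","w3.png")
for l,z in[("bench_timer",18),("dropper_bottle",0)]:
    r=rect("wrist",l,z,m=m); print(l,r and r[:4])
    print([(np.round(d["xy"]).tolist(),at("wrist",d["xy"],4,m).round(1)) for d in spot_point("wrist",l)])
move([555,-77,190],1.5708+.225)
E
```

```text
bench_timer (array([585.6, -73.8]), array([68.8, 65.2]), 13.3, 0.61)
[([278.0, 368.0], array([588.5, -75.5,   4. ]))]
dropper_bottle (array([463.4, -42.1]), array([69.1, 49.4]), 1.8, 0.84)
[([320.0, 209.0], array([447.7, -43.9,   4. ]))]
t 8.6 shift [-10.74  -3.64  -0.81] turn [ 0.001 -0.002 -0.196] j6 -1.96
```

View pics/w3.png

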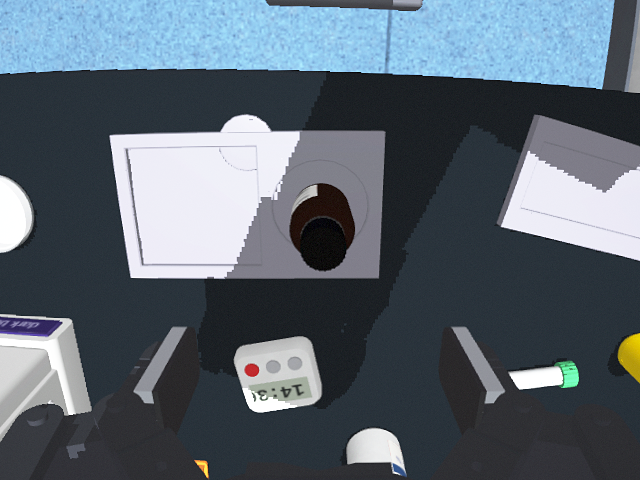

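The dropper bottle stands in its pocket. The timer is clear at (278,372), with the instrument's corner to its left, so I'll check that clearance.

```bash
python3 - <<'E'
from h import *
print([at("wrist",(70,345),z).round().tolist() for z in(0,50)],[at("wrist",(93,430),z).round().tolist() for z in(0,50)])
print([at("top",(500,240),z).round().tolist() for z in(0,)])
move([590,-75.5,100],1.5708+.232)
E
```

```text
[[568.0, -253.0, 0.0], [535.0, -220.0, 50.0]] [[662.0, -250.0, 0.0], [613.0, -217.0, 50.0]]
[[550.0, -255.0, 0.0]]
t 8.6 shift [-14.26  -3.6    8.19] turn [ 0.001 -0.002 -0.203] j6 -1.96
```

Request:
step_arm(commands="1 -4 -1 0 0 0 -0.1;1 -8 -2 0 0 0 -0.2;1 -14.25 -3.6 3 0 0 -0.2;1 -14.25 -3.6 7 0 0 -0.203;1 -14.25 -3.6 11 0 0 -0.203;1 -14.25 -3.6 14 0 0 -0.203;0.9 -14.25 -3.6 15.5 0 0 -0.203;0.9 -14.25 -3.6 16.2 0 0 -0.203;0.9 -14.25 -3.6 16.4 0 0 -0.203;0.9 -14.25 -3.6 16.4 0 0 -0.203")

```text
time_s: 9.43
eef_pos: [590.9, -75.8, 19.7]
ee_rot: [0.0, -0.116, 0.993, -0.0]
force: [0.6, 0.7, 1.0]
grip_width: 0.902
grip_force: 0.0
```

Request:
step_arm(commands="0.9 0 0 0.2 0 0 0;0.9 0 0 0.4 0 0 0;0.9 0 0 0.4 0 0 0")

```text
time_s: 9.68
eef_pos: [591.0, -75.8, 16.1]
ee_rot: [0.001, -0.116, 0.993, -0.0]
force: [1.1, -0.0, -0.4]
grip_width: 0.896
grip_force: 0.0
```

```bash
python3 - <<'E'
from h import *
im=save("scene","x")if 0 else capture("scene")
cv2.imwrite("pics/s4.png",cv2.resize(im[230:400,290:500],None,fx=3,fy=3)[...,::-1])
E
```

```text
(no output)
```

View pics/s4.png

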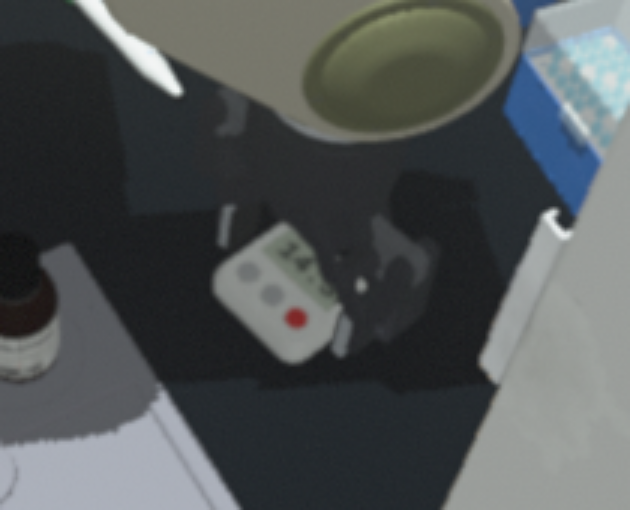

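The fingers straddle the timer with the tips still clear of the bench. Closing.

Request:
step_arm(commands="0.6 0 0 0 0 0 0;0.6 0 0 0 0 0 0;0.6 0 0 0 0 0 0;0.6 0 0 0 0 0 0;0.6 0 0 0 0 0 0;0.6 0 0 -1 0 0 0;0.6 0 0 -3 0 0 0;0.6 0 0 -5 0 0 0;0.6 0 0 -5 0 0 0", newtons=30)

```text
time_s: 10.48
eef_pos: [592.6, -76.3, 69.6]
ee_rot: [0.003, -0.116, 0.993, -0.001]
force: [0.4, -0.4, -0.4]
grip_width: 0.753
grip_force: 33.6
```

```bash
python3 - <<'E'
from h import *
move([450,-135.5,90],1.5708+.028)
im=capture("scene")
cv2.imwrite("pics/s5.png",cv2.resize(im[230:400,290:500],None,fx=3,fy=3)[...,::-1])
E
```

```text
t 10.4833 shift [15.23 -2.49 -2.12] turn [-0.003  0.006  0.204] j6 -2.13
```

View pics/s5.png

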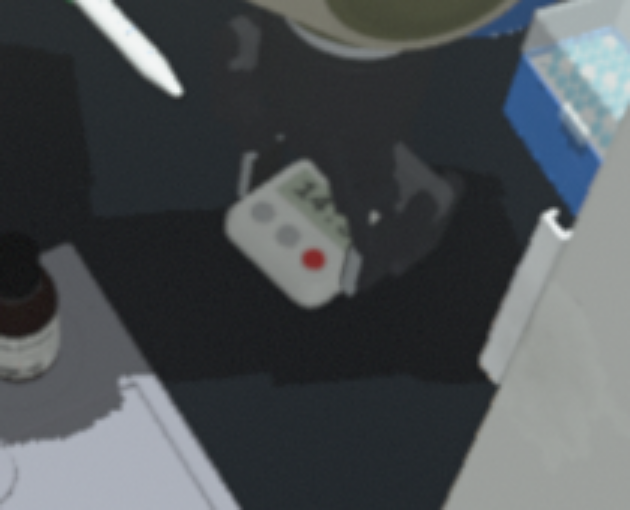

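The timer is held flat and clear of the bench. Carrying it to the square pocket.

Request:
step_arm(commands="0.6 1 0 -2 0 0 0.02;0.6 4 -0.5 -4 0 0 0.08;0.6 8 -1.2 -4 0 0 0.15;0.6 12 -1.9 -4 0 0 0.204;0.6 15.2 -2.5 -4 0 0 0.204;0.6 15.2 -2.5 -3 0 0 0.204;0.6 15.2 -2.5 0 0 0 0.204;0.6 15.2 -2.5 2.5 0 0 0.204;0.6 15.2 -2.5 4 0 0 0.204;0.6 15.2 -2.5 4.5 0 0 0.204;0.6 15.2 -2.5 4.6 0 0 0.204;0.6 15.2 -2.5 4.6 0 0 0.204")

```text
time_s: 11.53
eef_pos: [448.0, -134.7, 18.9]
ee_rot: [-0.001, -0.014, 1.0, 0.0]
force: [0.5, -0.7, -0.3]
grip_width: 0.75
grip_force: 36.5
```

```bash
python3 - <<'E'
from h import *
im=save("wrist","w6.png");move([450,-135.5,20],1.5708+.028)
E
```

```text
t 11.5833 shift [-0.17 -0.07 -0.1 ] turn [ 0.    -0.001  0.   ] j6 -2.14
```

View pics/w6.png

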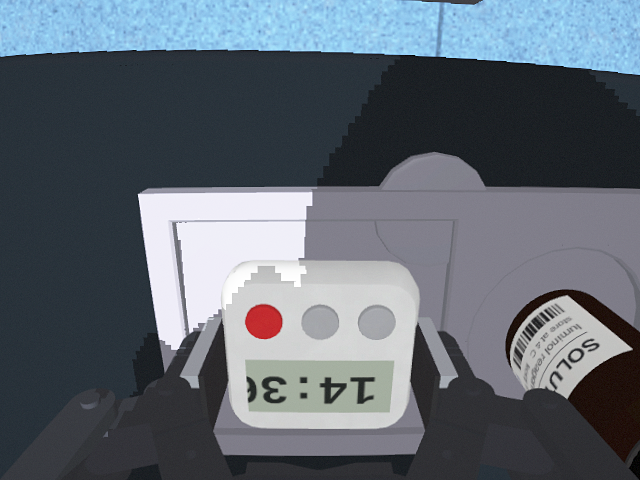

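```bash
python3 - <<'E'
from h import *
for p,z in[((320,264),20),((320,428),24),((320,221),9),((320,455),9),((225,330),24),((416,330),24),((182,330),9),((447,330),9)]: print(p,at("wrist",p,z).round(1))
E
```

```text
(320, 264) [ 414.3 -135.1   20. ]
(320, 428) [ 475.2 -133.3   24. ]
(320, 221) [ 403.7 -135.4    9. ]
(320, 455) [ 503.6 -132.3    9. ]
(225, 330) [ 436.3 -164.7   24. ]
(416, 330) [ 434.6 -103.8   24. ]
(182, 330) [ 446.  -183.9    9. ]
(447, 330) [443.2 -88.3   9. ]
```

The timer sits over the pocket, with its edges inside the pocket's walls on all four sides. I'll nudge it 3 mm and lower until it touches.

Request:
step_arm(commands="0.6 -0.15 -0.05 0 0 0 0;0.6 -0.3 -0.1 0.05 0 0 0;0.6 -0.3 -0.1 0.1 0 0 0;0.6 -0.3 -0.1 0.1 0 0 0")

```text
time_s: 11.92
eef_pos: [451.8, -136.0, 18.8]
ee_rot: [0.0, -0.014, 1.0, -0.0]
force: [-2.0, 0.9, 8.5]
grip_width: 0.75
grip_force: 37.4
```

Request:
step_arm(commands="0.6 0 0 0.05 0 0 0;0.6 0 0 0.1 0 0 0;0.6 0 0 0.1 0 0 0")

```text
time_s: 12.17
eef_pos: [451.8, -136.0, 18.7]
ee_rot: [0.0, -0.014, 1.0, -0.0]
force: [-6.9, 3.4, 22.1]
grip_width: 0.748
grip_force: 38.8
```

Request:
step_arm(commands="0.6 0 0 -0.08 0 0 0;0.88 0 0 -0.08 0 0 0;0.88 0 0 -0.08 0 0 0;0.88 0 0 -0.08 0 0 0;0.88 0 0 -1 0 0 0;0.88 0 0 -3 0 0 0;0.88 0 0 -7 0 0 0;0.88 0 0 -11 0 0 0;1 0 0 -15 0 0 0;1 0 0 -18 0 0 0;1 0 0 -18 0 0 0")

```text
time_s: 13.08
eef_pos: [453.5, -137.0, 203.7]
ee_rot: [0.005, -0.014, 1.0, -0.003]
force: [0.9, -0.5, 0.2]
grip_width: 0.999
grip_force: 0.0
```

```bash
python3 - <<'E'
from h import *
m=camera_model("wrist");im=save("wrist","w7.png");r=rect("wrist","bench_timer",22,m=m);print(r and r[:4])
for y in(0.4,1.0,2.0,2.4): move([640,170,205],y)
E
```

```text
(array([ 450.3, -135.6]), array([62.9, 66.3]), 0.8, 0.67)
t 13.1833 shift [-19.69  30.06  -0.67] turn [0.    0.002 1.199] j6 -2.14
t 13.1833 shift [-19.69  30.06  -0.67] turn [-0.001  0.002  0.599] j6 -2.14
t 13.1833 shift [-19.69  30.06  -0.67] turn [-0.002  0.002 -0.401] j6 -2.14
t 13.1833 shift [-19.69  30.06  -0.67] turn [-0.002  0.001 -0.801] j6 -2.14
```

View pics/w7.png

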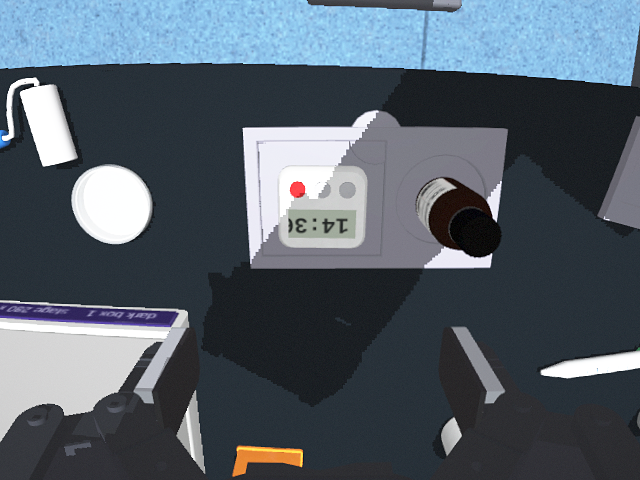

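The timer lies flat in its pocket, at (322,207), and the dropper is undisturbed at (450,210). Next is the small bottle, so I'll check the clearances behind it.

```bash
python3 - <<'E'
from h import *
for n,p in[("vessel",(285,140)),("vessel low",(300,158)),("knob",(319,162)),("box",(255,157)),("rackcorner",(241,183)),("rackfront",(238,186))]: print(n,[at("top",p,z).round()[:2].tolist() for z in(0,50,100,150)])
move([635,190,205],2.36)
E
```

```text
vessel [[807.0, 165.0], [783.0, 163.0], [760.0, 161.0], [736.0, 160.0]]
vessel low [[763.0, 136.0], [742.0, 136.0], [721.0, 136.0], [700.0, 136.0]]
knob [[750.0, 97.0], [730.0, 99.0], [710.0, 102.0], [689.0, 104.0]]
box [[774.0, 231.0], [753.0, 225.0], [731.0, 220.0], [709.0, 214.0]]
rackcorner [[719.0, 264.0], [701.0, 256.0], [682.0, 249.0], [663.0, 241.0]]
rackfront [[713.0, 270.0], [695.0, 262.0], [677.0, 255.0], [658.0, 247.0]]
t 13.1833 shift [-19.25  32.07  -0.67] turn [-0.002  0.001 -0.761] j6 -2.14
```

Request:
step_arm(commands="1 -2 3 0 0 0 -0.08;1 -18.5 30 -0.1 0 0 -0.76;1 -18.5 30 -0.1 0 0 -0.76;1 -18.5 30 -0.1 0 0 -0.76;1 -18.5 30 -0.1 0 0 -0.76;1 -18.5 30 -0.1 0 0 -0.76;1 -18.5 30 -0.1 0 0 -0.76;1 -18.5 30 -0.1 0 0 -0.76;1 -18.5 30 -0.1 0 0 -0.76;1 -18.5 30 -0.1 0 0 -0.76;1 -18.5 30 -0.1 0 0 -0.76;1 -18.5 30 -0.1 0 0 -0.76;1 -18.5 30 -0.1 0 0 -0.76;1 -18.5 30 -0.1 0 0 -0.76")

```text
time_s: 14.35
eef_pos: [627.8, 168.1, 198.3]
ee_rot: [-0.0, -0.383, 0.924, 0.0]
force: [-0.9, -0.2, 0.4]
grip_width: 1.001
grip_force: 0.0
```

```bash
python3 - <<'E'
from h import *
m=camera_model("wrist");im=save("wrist","w8.png")
print([(np.round(d["xy"]).tolist(),at("wrist",d["xy"],0,m).round(1),d["score"]) for d in spot_point("wrist","small_bottle")])
print([(np.round(d["xy"]).tolist(),at("wrist",d["xy"],0,m).round(1),d["score"]) for d in spot_point("wrist","wash_bottle")])
move([666,217,205],2.36);move([666,217,36],2.36)
E
```

```text
[([441.0, 224.0], array([568.6, 244.4,   0. ]), 0.68), ([329.0, 279.0], array([663.9, 216.3,   0. ]), 0.6), ([312.0, 140.0], array([595.1, 127.8,   0. ]), 0.41)]
[([122.0, 108.0], array([676.2,  11.2,   0. ]), 0.56)]
t 14.5 shift [-6.12  0.73 -0.65] turn [-0.     0.    -0.002] j6 -2.28
t 14.5 shift [-6.12  0.73 16.25] turn [-0.     0.    -0.002] j6 -2.28
```

View pics/w8.png

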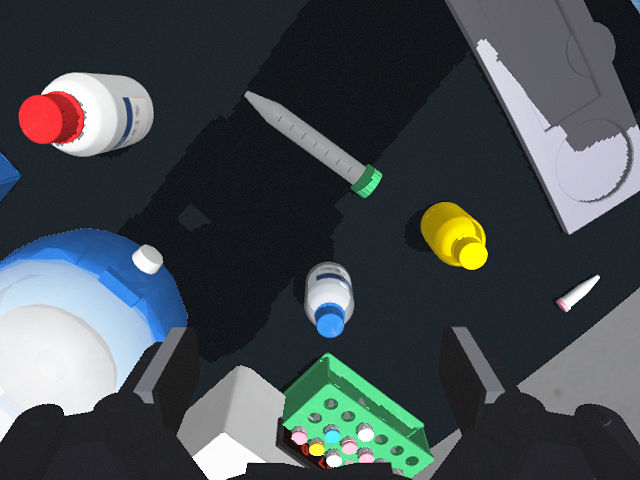

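The wrist view shows the small bottle's base at (329,279), the rack behind it and the vessel at left, with the wash bottle still standing at (122,108). I'll check the white box corner and the vessel against the gripper body.

```bash
cat >> h.py <<'E'
def proj(cam,P,m=None):
    m=m or camera_model(cam); r=R.from_quat(np.roll(m["rotation"],-1)).inv()
    q=r.apply(np.array(P,float)-m["eye"]); s=q[:2]/q[2]; s=s*(1+m["k1"]*(s@s)); K=np.array(m["mtx"]); return (K[:2,:2]@s+K[:2,2]).round()
E
python3 - <<'E'
from h import *
for c in("wrist","top"):
    print(c,[(h,proj(c,(774,231,h)).tolist()) for h in(0,50,100,150)])
print("boxtop",[at("wrist",(240,368),z).round() for z in(50,100,150)], "vessel edge",[at("wrist",(187,320),z).round() for z in(50,100,150)])
E
```

```text
wrist [(0, [252.0, 369.0]), (50, [243.0, 406.0]), (100, [232.0, 454.0]), (150, [217.0, 518.0])]
top [(0, [255.0, 157.0]), (50, [252.0, 147.0]), (100, [248.0, 136.0]), (150, [244.0, 124.0])]
boxtop [array([748., 205.,  50.]), array([716., 188., 100.]), array([683., 170., 150.])] vessel edge [array([745., 151.,  50.]), array([713., 143., 100.]), array([681., 136., 150.])]
```

```bash
python3 - <<'E'
import cv2
a=cv2.imread("pics/top0.png")[60:260,160:360]
cv2.imwrite("pics/c1.png",cv2.resize(a,None,fx=3,fy=3,interpolation=2))
E
```

```text
(no output)
```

View pics/c1.png

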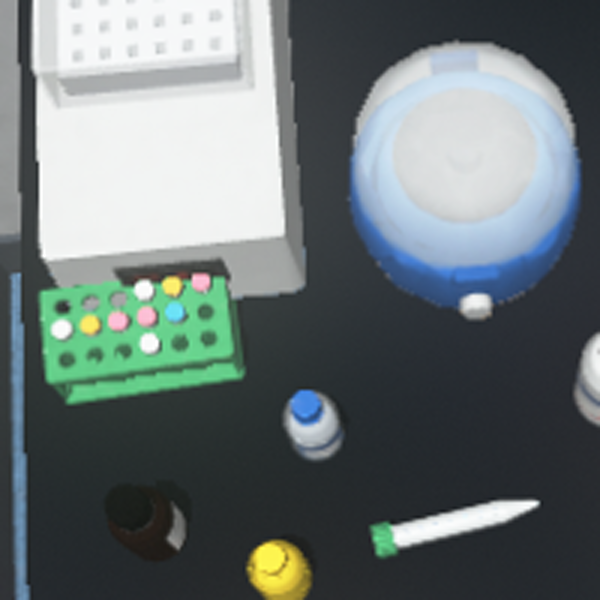

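The box and vessel are over 70 mm away at bench level, so the descent is clear.

Request:
step_arm(commands="1 -3 0.4 0 0 0 0;1 -6.05 0.7 2 0 0 0;1 -6.05 0.7 5 0 0 0;1 -6.05 0.7 9 0 0 0;1 -6.05 0.7 13 0 0 0;1 -6.05 0.7 15.5 0 0 0;1 -6.05 0.7 16.2 0 0 0;1 -6.05 0.7 16.2 0 0 0;0.2 -6.05 0.7 16.2 0 0 0;0.2 -6.05 0.7 16.2 0 0 0;0.2 -6.05 0.7 16.2 0 0 0;0.2 -6.05 0.7 16.2 0 0 0;0.2 -6.05 0.7 16.2 0 0 0;0.2 -6.05 0.7 16.2 0 0 0;0.2 -6.05 0.7 16.2 0 0 0;0.2 -6.05 0.7 16.2 0 0 0;0.2 -6.05 0.7 16.2 0 0 0", newtons=30)

```text
time_s: 15.92
eef_pos: [666.4, 217.1, 38.0]
ee_rot: [0.001, -0.384, 0.923, -0.0]
force: [-1.2, -0.8, 6.0]
grip_width: 0.402
grip_force: 30.2
```

```bash
python3 - <<'E'
from h import *
move([450.6,286.2,150],2.36);move([450.6,286.2,150],1.7)
E
```

```text
t 15.9167 shift [ 10.29  20.16 -11.25] turn [-0.001  0.002 -0.001] j6 -2.21
t 15.9167 shift [ 10.29  20.16 -11.25] turn [-0.001  0.002  0.659] j6 -2.21
```

Request:
step_arm(commands="0.2 0 0 -3 0 0 0;0.2 0 0 -7 0 0 0;0.2 0 0 -11 0 0 0;0.2 1 2 -11.5 0 0 0.06;0.2 10.3 20.1 -11.5 0 0 0.66;0.2 10.3 20.1 -11.5 0 0 0.66;0.2 10.3 20.1 -11.5 0 0 0.66;0.2 10.3 20.1 -11.5 0 0 0.66;0.2 10.3 20.1 -11.5 0 0 0.66;0.2 10.3 20.1 -11.5 0 0 0.66;0.2 10.3 20.1 -11.5 0 0 0.66;0.2 10.3 20.1 -11.5 0 0 0.66;0.2 10.3 20.1 -11.5 0 0 0.66;0.2 10.3 20.1 -11.5 0 0 0.66")

```text
time_s: 17.08
eef_pos: [451.5, 285.3, 151.2]
ee_rot: [0.0, -0.064, 0.998, -0.0]
force: [0.5, -0.5, -0.1]
grip_width: 0.402
grip_force: 30.3
```

```bash
python3 - <<'E'
from h import *
m=camera_model("wrist");im=save("wrist","w9.png")
r=rect("wrist","tray_long",9,m=m);print(r and r[:4])
print([(np.round(d["xy"]).tolist(),at("wrist",d["xy"],0,m).round(1),d["score"]) for d in spot_point("wrist","tray_long")])
print(proj("wrist",(450.6,286.2,9)))
move([450.6,286.2,42],1.7)
E
```

```text
(array([430.2, 215.8]), array([234.7,  97. ]), 79.0, 0.81)
[([217.0, 194.0], array([438.1, 216.6,   0. ]), 0.68)]
[320. 229.]
t 17.2333 shift [ 0.04  0.09 10.91] turn [-0.    -0.    -0.002] j6 -1.35
```

View pics/w9.png

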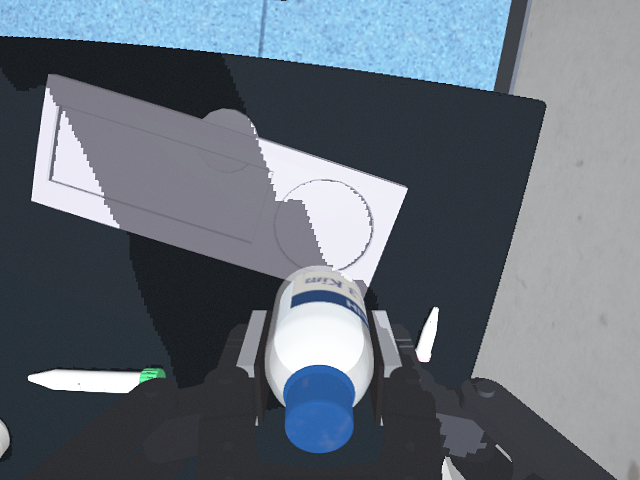

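The wrist view shows the long tray's round pocket centred near (323,225), with the bottle above it. Lowering.

Request:
step_arm(commands="0.2 0.05 0.2 4 0 0 0;0.2 0.05 0.2 8 0 0 0;0.2 0.05 0.2 10 0 0 0;0.2 0.05 0.2 10.6 0 0 0;0.2 0.05 0.2 10.85 0 0 0;0.2 0.05 0.2 10.95 0 0 0;0.2 0.05 0.2 10.95 0 0 0")

```text
time_s: 17.82
eef_pos: [450.6, 287.8, 42.8]
ee_rot: [0.001, -0.064, 0.998, 0.0]
force: [0.3, 0.4, -0.8]
grip_width: 0.402
grip_force: 30.3
```

Request:
step_arm(commands="0.2 0 0 0.05 0 0 0;0.2 0 0 0.1 0 0 0;0.2 0 0 0.1 0 0 0")

```text
time_s: 18.07
eef_pos: [450.4, 287.8, 41.9]
ee_rot: [0.001, -0.064, 0.998, 0.0]
force: [-0.2, -0.2, 4.3]
grip_width: 0.402
grip_force: 30.9
```

Contact made. Releasing and rising.

Request:
step_arm(commands="0.5 0 0 0 0 0 0;0.6 0 0 0 0 0 0;0.8 0 0 0 0 0 0;1 0 0 0 0 0 0;1 0 0 0 0 0 0;1 0 0 -1 0 0 0;1 0 0 -4 0 0 0;1 0 0 -8 0 0 0;1 0 0 -12 0 0 0;1 0 0 -15 0 0 0;1 0 0 -15 0 0 0")

```text
time_s: 18.98
eef_pos: [451.9, 288.5, 197.9]
ee_rot: [0.006, -0.064, 0.998, 0.002]
force: [0.1, -0.1, 1.4]
grip_width: 1.002
grip_force: 0.0
```

```bash
python3 - <<'E'
from h import *
capture("wrist");m=camera_model("wrist")
print([(at("wrist",d["xy"],4,m).round(1),d["score"]) for d in spot_point("wrist","small_bottle")])
capture("top");r=rect("top","conical_tube",11);print(r and r[:4],[at("top",d["xy"],0).round(1) for d in spot_point("top","conical_tube")])
move([555,128,190],np.radians(9)); move([592,128,190],np.radians(9)); 
E
```

```text
[(array([444.5, 290.4,   4. ]), 0.92), (array([562.3, 246.5,   4. ]), 0.72)]
(array([593.3, 126.6]), array([ 21.7, 109.8]), 6.1, 0.7) [array([596.7, 124. ,   0. ])]
t 19.2333 shift [ -8.45 -17.16  -0.05] turn [-0.002 -0.002  1.542] j6 -1.35
t 19.2333 shift [-12.12 -17.63  -0.06] turn [-0.002 -0.002  1.542] j6 -1.35
```

Request:
step_arm(commands="1 -12.2 -17.7 0 0 0 1.54;1 -12.2 -17.7 0 0 0 1.54;1 -12.2 -17.7 0 0 0 1.54;1 -12.2 -17.7 0 0 0 1.54;1 -12.2 -17.7 0 0 0 1.54;1 -12.2 -17.7 0 0 0 1.54;1 -12.2 -17.7 0 0 0 1.54;1 -12.2 -17.7 0 0 0 1.54;1 -12.2 -17.7 0 0 0 1.54;1 -12.2 -17.7 0 0 0 1.54;1 -12.2 -17.7 0 0 0 1.54;1 -12.2 -17.7 0 0 0 1.54;1 -12.2 -17.7 0 0 0 1.54;1 -12.2 -17.7 0 0 0 1.54;1 -12.2 -17.7 0 0 0 1.54;1 -12.2 -17.7 0 0 0 1.54;0.6 -12.2 -17.7 0 0 0 1.54")

```text
time_s: 20.65
eef_pos: [593.3, 127.6, 190.4]
ee_rot: [-0.0, 0.648, 0.761, -0.0]
force: [0.0, 0.6, -0.0]
grip_width: 0.884
grip_force: 0.0
```

```bash
python3 - <<'E'
from h import *
m=camera_model("wrist");im=save("wrist","w10.png")
r=rect("wrist","conical_tube",11,m=m);print(r and r[:4],[(at("wrist",d["xy"],0,m).round(1),d["score"]) for d in spot_point("wrist","conical_tube")])
move([593.5,127.5,22],np.radians(8))
E
```

```text
(array([594.2, 128.2]), array([ 23. , 111.8]), 9.2, 0.8) [(array([592.8, 126.2,   0. ]), 0.56)]
t 20.8 shift [-2.000e-02  1.000e-02  1.687e+01] turn [-0.   -0.    0.02] j6 -0.14
```

View pics/w10.png

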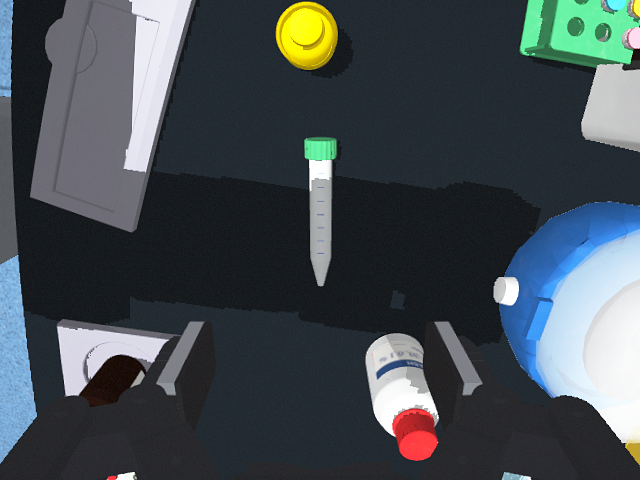

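The tube lies centred and parallel to the fingers, at (320,210). Descending.

Request:
step_arm(commands="0.6 0.05 0.05 4 0 0 0;0.6 0.05 0.05 8 0 0 0;0.6 0.05 0.05 12 0 0 0;0.6 0.05 0.05 15 0 0 0;0.6 0.05 0.05 16.4 0 0 0;0.6 0.05 0.05 16.8 0 0 0;0.6 0.05 0.05 16.8 0 0 0;0.1 0.05 0.05 16.8 0 0 0;0.1 0.05 0.05 16.8 0 0 0;0.1 0.05 0.05 16.8 0 0 0;0.1 0.05 0.05 16.8 0 0 0;0.1 0.05 0.05 16.8 0 0 0;0.1 0.05 0.05 16.8 0 0 0;0.1 0.05 0.05 16.8 0 0 0", newtons=25)

```text
time_s: 21.97
eef_pos: [594.8, 128.3, 24.5]
ee_rot: [0.001, 0.649, 0.761, 0.001]
force: [-0.9, -0.3, 6.5]
grip_width: 0.241
grip_force: 25.4
```

Request:
step_arm(commands="0.1 0 0 -2 0 0 0;0.1 0 0 -5 0 0 0;0.1 0 0 -9 0 0 0;0.1 0 0 -9 0 0 0")

```text
time_s: 22.3
eef_pos: [597.0, 128.4, 120.8]
ee_rot: [0.005, 0.649, 0.761, 0.004]
force: [2.0, -0.4, 1.6]
grip_width: 0.243
grip_force: 24.6
```

```bash
python3 - <<'E'
from h import *
c=np.array([436.5,214]);print(c+R.from_rotvec([0,0,-.187]).apply([0,-37,0])[:2])
move([429.6,177.6,110],-.187)
E
```

```text
[429.62125464 177.6450435 ]
t 22.3 shift [  7.51 -15.76   0.87] turn [ 0.013 -0.     0.346] j6 -0.14
```

Request:
step_arm(commands="0.1 0.5 -1 0 0 0 0.02;0.1 7.5 -15.75 0 0 0 0.346;0.1 7.5 -15.75 0 0 0 0.346;0.1 7.5 -15.75 0 0 0 0.346;0.1 7.5 -15.75 0 0 0 0.346;0.1 7.5 -15.75 0 0 0 0.346;0.1 7.5 -15.75 0 0 0 0.346;0.1 7.5 -15.75 4 0 0 0.346;0.1 7.5 -15.75 6 0 0 0.346;0.1 7.5 -15.75 6 0 0 0.346;0.1 7.5 -15.75 6 0 0 0.346")

```text
time_s: 23.22
eef_pos: [427.2, 177.1, 52.9]
ee_rot: [-0.0, 0.77, 0.638, -0.0]
force: [-0.2, -0.5, 1.2]
grip_width: 0.242
grip_force: 24.7
```

```bash
python3 - <<'E'
from h import *
m=camera_model("wrist");im=save("wrist","w11.png")
s=sense();print(s["eef_pos"])
r=rect("wrist","conical_tube",s["eef_pos"][2]-13,m=m);print(r and r[:4])
r=rect("wrist","tray_long",9,m=m);print(r and r[:4])
move([429.6,177.6,30],-.187)
E
```

```text
[427.74622035 177.23035531  53.74080088]
(array([426.9, 179.2]), array([110.8,  22. ]), 77.9, 0.92)
(array([427.7, 197.8]), array([196.7,  94.3]), 79.0, 0.98)
t 23.3667 shift [0.06 0.17 2.42] turn [ 0.003 -0.001 -0.   ] j6 0.33
```

View pics/w11.png

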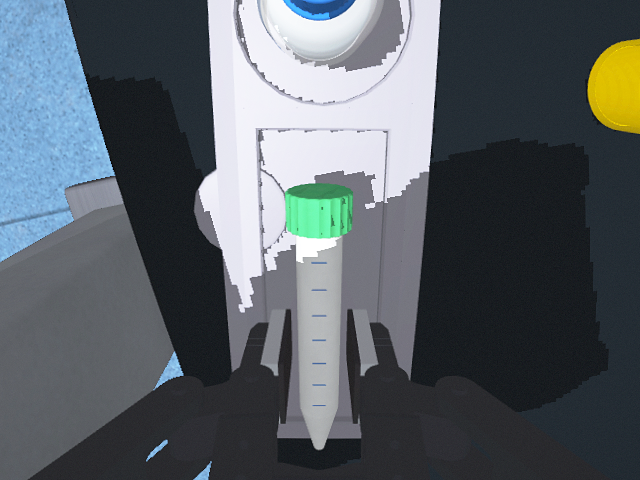

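The tube is over the long pocket, centred between its walls at columns 258 and 388. Lowering.

Request:
step_arm(commands="0.1 0 0.17 1.2 0 0 0;0.1 0 0.17 2.1 0 0 0;0.1 0 0.17 2.4 0 0 0;0.1 0 0.17 2.4 0 0 0;0.1 0 0.17 2.4 0 0 0")

```text
time_s: 23.78
eef_pos: [428.3, 177.1, 29.1]
ee_rot: [0.0, 0.77, 0.638, 0.0]
force: [0.0, 0.3, -0.5]
grip_width: 0.244
grip_force: 24.8
```

Request:
step_arm(commands="0.1 0 0 0.05 0 0 0;0.1 0 0 0.1 0 0 0;0.1 0 0 0.15 0 0 0;0.1 0 0 0.15 0 0 0")

```text
time_s: 24.12
eef_pos: [428.4, 177.1, 28.4]
ee_rot: [0.0, 0.77, 0.638, 0.0]
force: [-4.1, -1.1, 13.0]
grip_width: 0.243
grip_force: 26.4
```

Request:
step_arm(commands="0.1 0 0 -0.05 0 0 0;0.3 0 0 -0.05 0 0 0;0.4 0 0 -0.05 0 0 0;0.5 0 0 -0.05 0 0 0;0.5 0 0 -0.05 0 0 0;0.5 0 0 -0.05 0 0 0;0.5 0 0 -1 0 0 0;0.5 0 0 -4 0 0 0;0.5 0 0 -8 0 0 0;0.5 0 0 -12 0 0 0;0.5 0 0 -16 0 0 0;0.5 0 0 -20 0 0 0;0.5 0 0 -20 0 0 0")

```text
time_s: 25.2
eef_pos: [430.4, 177.5, 235.1]
ee_rot: [0.003, 0.77, 0.638, 0.006]
force: [0.7, 0.4, 1.5]
grip_width: 0.499
grip_force: 0.0
```

```bash
python3 - <<'E'
from h import *
a=save("wrist","w12.png");b=save("scene","s12.png")
cv2.imwrite("pics/f.png",np.hstack([cv2.resize(a,(400,300)),cv2.resize(b,(400,300))])[...,::-1])
E
```

```text
(no output)
```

View pics/f.png

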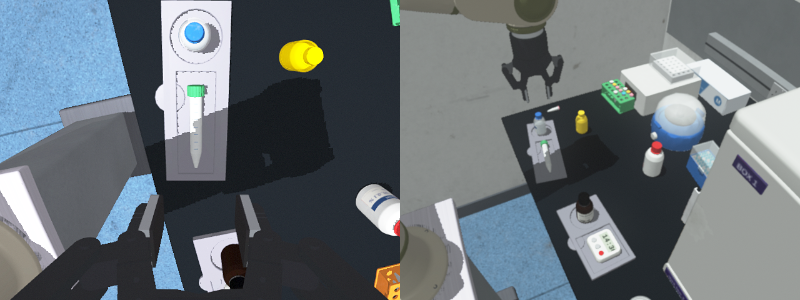

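Both views show all four items in their pockets: the bottle (195,33) and tube (197,125) in the long tray, and the dropper and timer in the wide tray. The wash bottle is still standing in place. Handing in.

```bash
python3 -c "
from rig import *
print(finish_job())"
```

```text
the job is handed in; nothing more can be done
None
```

The job is handed in after about 25 s of arm time: the dropper bottle, timer, small bottle and tube are each set down in their pockets in the order asked, and the wash bottle was not touched; `finish_job()` gave no verdict.

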